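Sort the stuck scissors from the good ones

TASK

Sort the three pairs of scissors on the mat by how their hinges move: lay every pair whose handles squeeze together in the blue tray, squeezed shut, and every pair that is stuck half open in the yellow tray. Lay each pair fully inside its tray, not resting up on the rim, without dropping it from a height, and leave the mug, the jar and the glue bottle undisturbed.

Things in the scene. Friction and masses are not known exactly. Their poses are not given: they have to be found in the camera images.
- place1 (a point): Cream rectangle on the grey card mat, a pair of scissors lying flat in it; place2 and place3 likewise. The point is on the mat's top (3 mm above the table), under the pivot screw (to 2 mm). x = the way the blades point (the scissors' middle line, to 0.05 rad), y across, z up. The three pairs look alike; which are stuck differs. A pair weighs 55 to 95 g, its centre of mass about 24 mm behind the pivot.
- place2 (a point): As place1, 115 mm from it. Each pair: 145 mm long, 10 mm thick (14 at the side grips), half-open steel blades to 80 mm ahead of the pivot, two dark red handle loops behind it, each with a flat upright black side grip on its outside (22 mm long, 14 mm high from the mat up), centred 44 mm behind the pivot (x = -44 mm).
- place3 (a point): As place1, 115 mm from place2. Over the outer faces of the side grips each pair measures 64 to 70 mm half open as it lies, about 55 mm squeezed shut. A good pair shuts with under 2 N at the side grips and stays as left; a stuck pair does not give, even under 120 N.
- mat: Grey card mat, 180 mm (x) by 360 mm (y), 3 mm thick, fixed to the table. Origin: centre of its underside; x and y as for the places.
- blue_tray: Blue plastic tray for the good scissors (stock), 280 mm (its x) by 220 mm (its y) outside, 40 mm high, walls and floor 4 mm thick, open on top, fixed to the table. Origin: centre of its underside, on the table. It stands to the left or to the right of the mat; the two trays may change sides.
- yellow_tray: Yellow plastic tray for the stuck scissors (repair), 280 mm (its x) by 220 mm (its y) outside, 40 mm high, walls and floor 4 mm thick, open on top, fixed to the table. Origin: centre of its underside, on the table. It stands to the left or to the right of the mat; the two trays may change sides.
- mug: White mug, 76 mm across, 80 mm high, loose, beyond the mat; to be left alone. Origin: centre of its underside.
- jar: Glass jar with a green lid, 68 mm across, 90 mm high, loose, beyond the mat; to be left alone. Origin: centre of its underside.
- glue: Small white glue bottle with an orange cap, 32 mm across, 90 mm high, loose, beyond the mat; to be left alone. Origin: centre of its underside.

How it is judged:
By the outcome, as a careful person would: the job done as asked, in the order asked, and still so for the second after the job is handed in, with the robot touching nothing.
It also fails if it takes over 64 s, if anything falls off the work surface, if the arm or the gripper's body presses on something with over 40 N, if the wrist force passes 120 N, or if a joint passes its speed limit or range.

ROBOT

A 6-joint arm with a two-finger parallel gripper is mounted at the origin on the work surface. World frame = base frame: x ahead of the robot, y to its left, z up, the work surface at z = 0. Lengths are in mm, angles in rad, forces in N, time in s.
With the tool pointing down it reaches from about 275 to 1000 mm from the base axis. Payload 8.4 kg.
Tool frame: the origin (TCP) lies at the very end of the fingers, on their centre line; the grasp point (between the pads) lies 19 mm behind it (r.pinch_z is the distance from the TCP to the grasp point, in mm); z points along the fingers, y is the direction in which the jaws open and shut (so a half turn about z gives the same grasp; the last joint's range is limited). The gripper opens to 85 mm and grips with 20 to 120 N. Pads are 22 mm wide; open, the fingers measure 114 mm over their backs; the gripper's body (76 mm by 85 mm) begins 54 mm behind the grasp point. The pads swing forward as they close: fully open they stand 13 mm farther back than shut.
Start: joints at [-1.135, 0.353, 1.633, -0, 1.155, -0.002], TCP at [264.966, -566.057, 231.281] pointing down, gripper open.
Joint ranges: [-2.63, 2.63], [-0.92, 2.1], [0.06, 2.66], [-1.3, 4.44], [0, 2.69], [-3.02, 3.02]. Speed limits (rad/s): [2.22, 2.22, 2.79, 3.14, 3.14, 3.14].

INTERFACE

Orientations are given as [roll, pitch, yaw] about the fixed x, y, z axes, in that order (R = Rz(yaw) Ry(pitch) Rx(roll)).
In Python, from rig import r, optics gives the robot as it stands.
- The arm moves only by the shell command python3 -m creep 'ROWS' [FORCE]. ROWS is JSON, a list of rows, each an object with "dp": the shift along the tool's x, y, z in mm, a list of three; "angular": the turn, a rotation vector about the tool's x, y, z in rad, a list of three; "fingers": the finger opening in mm, from 0 to 85.4. In form: [{"dp": [dx, dy, dz], "angular": [wx, wy, wz], "fingers": fingers}, ...]. A call has 1 to 5 rows; each row is the pose to reach, as a shift and turn from the pose commanded when the call began, along the tool's axes at that moment; what a row does not reach only later rows make up. A row lasts 1/12 s, in which the tool goes at most 41.7 mm and 7.16 degrees, less where a joint would pass 70% of its speed; a pose out of reach is approached as far as the arm can. A call with a gripper value outside its range is refused whole. The fingers move at their own pace and stop on an object; FORCE is the grip in N (left out, the last holds). Time passes only in rows, so rows that repeat a pose let the fingers close. It gives the time, the measured TCP pose, the force and the opening at its end, in the units of the state.
- r.sense(): the state, without advancing time (a new reading comes with each control period).
- optics.grab_frame(name): name is "scene" or "top"; returns the picture (384x512x3 uint8, blue, green, red); there is no depth.
- optics.camera_params(name): a dict with "fx", "fy", "cx", "cy" (pixels), "eye" and "rotation" of the camera in the world. Camera axes: x right, y up, looking along -z (the intrinsics and any distortion apply to the point x, -y, -z); pixel columns grow to the right and rows downward; lengths in mm; the calibration is good to about 2 mm. A picture is of the moment at which its call begins. camera_params takes no time and is no camera call.
- r.sign_off(): hands the job in, once; it reports no verdict.
The state is a dict: "clock": time; "qpos": joint angles; "qvel": joint speeds; "joint_efforts": joint torques, N m; "eef_pos": TCP position; "tcp_rot": TCP orientation; "contact_force": force on the tool from outside, world axes, zero at the start; "wrist_torque": the same for the moment, N m; "opening": opening from 0.0 (shut) to 1.0 (fully open).
Only numpy, scipy, OpenCV 4.12 (cv2) and the standard library are available. Lean on these libraries where they do the work, as an engineer would, in place of code of your own. Each camera call takes 0.05 s, during which the arm holds its last target.

## Working session

There is one attempt and no reset: what is moved stays moved. The work goes in short steps, Python scripts to look and compute and a shell command to move; the robot and the scene stay as the last step left them, time stands still between calls to the robot, and variables do not carry over. Pictures are saved under pics/ and viewed, and the job is handed in when it is done.

```bash
ls; mkdir -p pics
python3 - <<'E'
from rig import r, optics
import cv2
print(r.sense())
for n in("scene","top"):
    print(n,optics.camera_params(n)); cv2.imwrite(f"pics/{n}0.png",optics.grab_frame(n))
E
```

```text
pics
{'clock': 0.0, 'qpos': array([-1.13540247e+00,  3.53654425e-01,  1.63413175e+00, -1.88936870e-05,
        1.15521090e+00, -2.40732946e-03]), 'qvel': array([ 1.03360833e-03, -1.07598301e-03, -6.02649493e-04,  8.85850297e-05,
        1.20127330e-04, -1.16419050e-03]), 'joint_efforts': array([ 1.29313339e-03, -6.05251694e+01, -3.42064869e+01,  5.23353879e-05,
        9.59328900e-03,  5.79779766e-06]), 'eef_pos': array([ 264.75665699, -565.62399262,  230.55878768]), 'tcp_rot': array([-3.14018820e+00,  1.38937889e-05,  4.37808835e-01]), 'contact_force': array([ 0.40823649, -0.69434529,  0.06086175]), 'wrist_torque': array([-0.04037793, -0.0303518 ,  0.00474324]), 'opening': 1.0008424575614256}
scene {'fx': 402.5014047258129, 'fy': 402.5014047258129, 'cx': 252.89953466941694, 'cy': 196.8262235385842, 'eye': array([1056.49604688,  385.31633631,  924.52687416]), 'rotation': array([0.59618553, 0.00398464, 2.25279468])}
top {'fx': 476.45328379514575, 'fy': 476.45328379514575, 'cx': 261.316279793601, 'cy': 194.09189824114637, 'eye': array([ 373.33348676,   22.8882767 , 1475.44744144]), 'rotation': array([ 0.16173255, -0.02442919, -1.55398322])}
```

View pics/scene0.png

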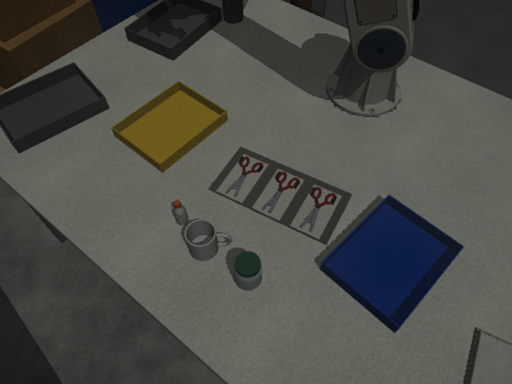

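View pics/top0.png

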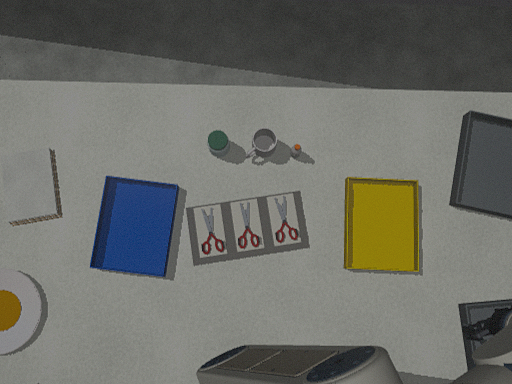

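The top view shows the mat around (248,228), with three scissors at about (212,230), (248,225) and (285,218). Blue tray is at (137,228), yellow at (382,225), and jar, mug and glue sit at about row 145. The arm hides none of it. Next I'll measure.

```bash
cat > h.py <<'E'
import numpy as np, cv2
from scipy.spatial.transform import Rotation as R
from rig import r, optics
def ray(n,u,v):
    p=optics.camera_params(n); d=np.array([(u-p['cx'])/p['fx'],-(v-p['cy'])/p['fy'],-1.])
    return p['eye'], R.from_euler('xyz',p['rotation']).as_matrix()@d
def plane(n,u,v,z):
    e,d=ray(n,u,v); return e+d*(z-e[2])/d[2]
def proj(n,P):
    p=optics.camera_params(n); c=R.from_euler('xyz',p['rotation']).as_matrix().T@(np.array(P,float)-p['eye'])
    return p['cx']+p['fx']*c[0]/-c[2], p['cy']-p['fy']*c[1]/-c[2]
def tri(uv1,uv2,a="top",b="scene"):
    e1,d1=ray(a,*uv1);e2,d2=ray(b,*uv2)
    s=np.linalg.lstsq(np.c_[d1,-d2],e2-e1,rcond=None)[0]
    p,q=e1+d1*s[0],e2+d2*s[1]; return (p+q)/2,np.linalg.norm(p-q)
def red(im):
    b,g,rr=[im[...,i].astype(int) for i in range(3)]
    return ((rr>g*1.6+15)&(rr>b*1.6+15)).astype(np.uint8)
E
python3 - <<'E'
from h import *
for n,(x0,y0,w,h) in {"scene":(205,140,150,110),"top":(180,180,135,95)}.items():
    im=cv2.imread(f"pics/{n}0.png")
    c=cv2.resize(im[y0:y0+h,x0:x0+w],None,fx=5.3,fy=5.3,interpolation=cv2.INTER_CUBIC); cv2.imwrite(f"pics/{n}_c.png",np.clip(c*1.6,0,255).astype(np.uint8))
    k,l,s,c=cv2.connectedComponentsWithStats(red(im))
    for i in range(1,k):
        if s[i,4]>15: print(n,s[i],c[i],np.round(plane(n,*c[i],8),1))
E
```

```text
scene [241 157   8  15  42] [244.47619048 162.88095238] [ 498.5 -104.2    8. ]
scene [247 163  15  11  36] [253.69444444 168.05555556] [496.5 -71.1   8. ]
scene [277 173   9  15  43] [281.11627907 178.88372093] [478.  14.   8.]
scene [283 178  15  12  42] [289.85714286 184.21428571] [477.5  44.3   8. ]
scene [313 188   8  17  51] [316.64705882 194.37254902] [459.1 122.2   8. ]
scene [320 194  15  12  45] [327.28888889 199.55555556] [455.1 154.5   8. ]
scene [175 201   5   7  24] [177.08333333 203.04166667] [ 721.7 -157.4    8. ]
top [277 223   7  19  47] [280.85106383 232.76595745] [493.8 -71.2   8. ]
top [285 222  12  18  51] [290.94117647 231.25490196] [ 499.1 -102.4    8. ]
top [239 229  20  19  97] [248.65979381 238.63917526] [473.9  27.6   8. ]
top [203 234  20  20 101] [212.7029703  244.05940594] [455.3 137.3   8. ]
```

View pics/top_c.png

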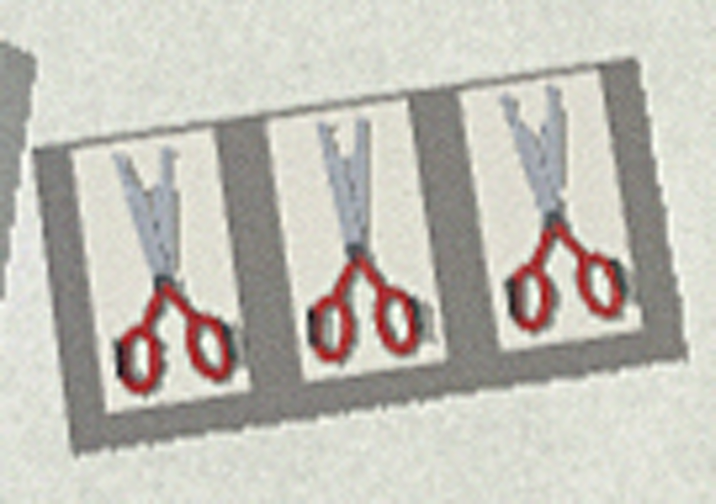

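View pics/scene_c.png

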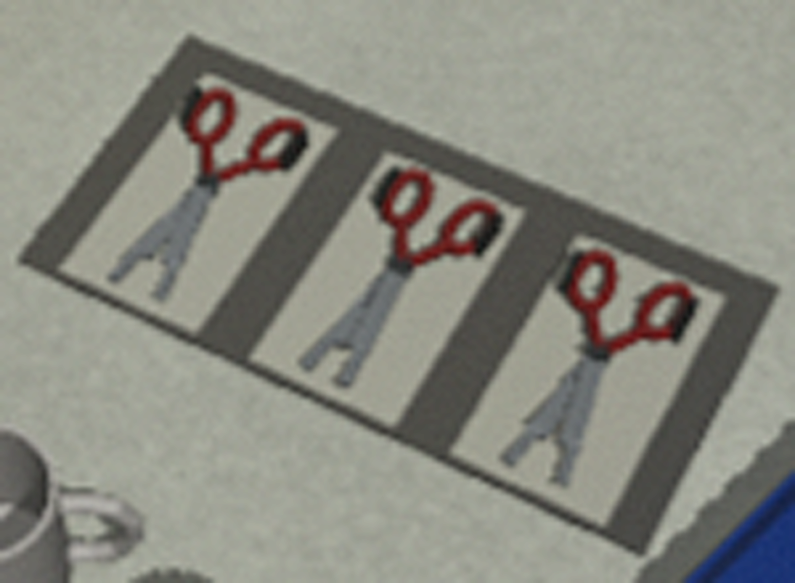

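Run:
```python
from h import *
T=lambda u,v:(180+u/5.3-.4,180+v/5.3-.4); S=lambda u,v:(205+u/5.3-.4,140+v/5.3-.4)
pr=lambda n,a:print(n,np.round(a[0],1),'gap',round(a[1],1))
for n,t,s in [("mat near-left?",(78,453),(778,290)),("mat nr",(688,357),(190,37)),("far r",(636,60),(22,262)),("far l",(36,148),(643,553)),
 ("piv A",(165,285),(598,350)),("piv B",(357,250),(400,265)),("piv C",(555,218),(207,180)),
 ("A loopL",(138,362),(670,310)),("A loopR",(210,348),(594,280)),("B loopL",(331,329),(470,228)),("B loopR",(400,321),(410,198)),("C loopL",(532,297),(275,145)),("C loopR",(602,287),(211,115)),
 ("A gripL",(122,361),(687,322)),("A gripR",(230,357),(574,272)),
 ]: pr(n,tri(T(*t),S(*s)))
# trays masks
for n in("top","scene"):
    im=cv2.imread(f"pics/{n}0.png"); hsv=cv2.cvtColor(im,cv2.COLOR_BGR2HSV)
    for c,(lo,hi) in {"blue":(105,130),"yellow":(18,32)}.items():
        m=cv2.inRange(hsv,(lo,120,20),(hi,255,255))
        cs,_=cv2.findContours(m,0,1); 
        for k in sorted(cs,key=cv2.contourArea)[-2:]:
            if cv2.contourArea(k)<3000: continue
            q=cv2.approxPolyDP(cv2.convexHull(k),8,True)[:,0]
            print(n,c,q.tolist())
            if n=="top": print([np.round(plane(n,*p,40)[:2]).tolist() for p in q])
```

```text
mat near-left? [390.5 193.3  -4.1] gap 2.1
mat nr [ 451.9 -160.1   -1.5] gap 1.6
far r [ 627.6 -129.4   -4.3] gap 1.4
far l [567.3 224.3  -1.1] gap 1.7
piv A [488.  144.5   7.1] gap 0.1
piv B [510.1  33.9   8.6] gap 0.7
piv C [530.9 -81.    8.8] gap 1.2
A loopL [443.2 159.    5.7] gap 0.7
A loopR [452.  117.7   5.5] gap 0.5
B loopL [464.6  47.5   4.6] gap 0.6
B loopR [469.2   9.    4.2] gap 2.7
C loopL [485.4 -69.2   3.7] gap 0.7
C loopR [ 491.9 -109.8    4.6] gap 0.3
A gripL [443.4 169.    4.3] gap 2.0
A gripR [448.1 105.2  -3.1] gap 2.2
top blue [[106, 176], [176, 185], [164, 275], [90, 266]]
[[654.0, 466.0], [631.0, 252.0], [360.0, 275.0], [382.0, 494.0]]
top yellow [[347, 177], [417, 180], [418, 271], [344, 267]]
[[667.0, -272.0], [662.0, -489.0], [384.0, -482.0], [392.0, -259.0]]
scene blue [[389, 195], [462, 246], [395, 331], [320, 268]]
scene yellow [[179, 81], [227, 119], [161, 171], [112, 127]]
```

Pivots stand at about z 8 with the mat at about -3. The scatter is 2 to 5 mm against the expected 13 and 3. Pivot spacing is 113 and 117 mm (should be 115), and the mat yaw is 0.172. That fits within the ±7 mm the jaws allow. I'll add a planner and go to C, the pair nearest the arm.

```bash
cat >> h.py <<'E'
def go(x,y,z,yaw):
    s=r.sense(); M=R.from_euler('xyz',s['tcp_rot']); T=R.from_euler('xyz',[np.pi,0,yaw])
    d=M.inv().apply(np.array([x,y,z])-s['eef_pos']); w=(M.inv()*T).as_rotvec()
    print('dp',np.round(d,1),'ang',np.round(w,3),'rows',round(max(np.linalg.norm(d)/41.7,np.linalg.norm(w)/.125),1))
E
python3 -c "
from h import *
go(486,-88.4,120,.172)"
```

```text
dp [ 402.7 -338.3  111.1] ang [-0.001  0.     0.266] rows 12.9
```

```bash
python3 -m creep '[{"dp":[40,-33,11],"angular":[0,0,0.05],"fingers":85},{"dp":[80,-67,22],"angular":[0,0,0.1],"fingers":85},{"dp":[110,-92,30],"angular":[0,0,0.15],"fingers":85},{"dp":[140,-118,38],"angular":[0,0,0.2],"fingers":85},{"dp":[170,-142,46],"angular":[0,0,0.266],"fingers":85}]' 40; python3 -c "
from h import *
go(486,-88.4,120,.172)"
```

```text
clock: 0.52
eef_pos: [351.2, -379.3, 188.3]
tcp_rot: [-3.141, 0.0, 0.169]
contact_force: [1.7, -0.5, 0.1]
opening: 0.994
dp [ 181.8 -264.    68.4] ang [-0.     0.    -0.003] rows 7.9
```

```bash
python3 -m creep '[{"dp":[22,-32,8],"angular":[0,0,0],"fingers":85},{"dp":[45,-65,17],"angular":[0,0,0],"fingers":85},{"dp":[67,-97,25],"angular":[0,0,0],"fingers":85},{"dp":[89,-129,33],"angular":[0,0,0],"fingers":85},{"dp":[110,-160,40],"angular":[0,0,0],"fingers":85}]'; python3 -m creep '[{"dp":[22,-30,8],"angular":[0,0,0],"fingers":85},{"dp":[42,-60,17],"angular":[0,0,0],"fingers":85},{"dp":[62,-86,24],"angular":[0,0,0],"fingers":85},{"dp":[62,-86,24],"angular":[0,0,0],"fingers":85},{"dp":[62,-86,24],"angular":[0,0,0],"fingers":85}]'; python3 -c "
from h import *
go(486,-88.4,120,.172)
cv2.imwrite('pics/t1.png',cv2.resize(optics.grab_frame('top')[150:300,150:350],None,fx=3.5,fy=3.5,interpolation=2))
cv2.imwrite('pics/s1.png',cv2.resize(optics.grab_frame('scene')[100:250,180:360],None,fx=3.5,fy=3.5,interpolation=2))"
```

```text
clock: 0.93
eef_pos: [432.4, -202.7, 148.4]
tcp_rot: [-3.141, 0.0, 0.172]
contact_force: [0.6, -0.6, 1.4]
opening: 0.996
clock: 1.35
eef_pos: [478.7, -107.9, 124.3]
tcp_rot: [-3.141, 0.001, 0.175]
contact_force: [-0.2, -0.3, 0.6]
opening: 0.993
dp [ 10.6 -17.9   4.3] ang [-0.     0.001  0.003] rows 0.5
```

View pics/s1.png

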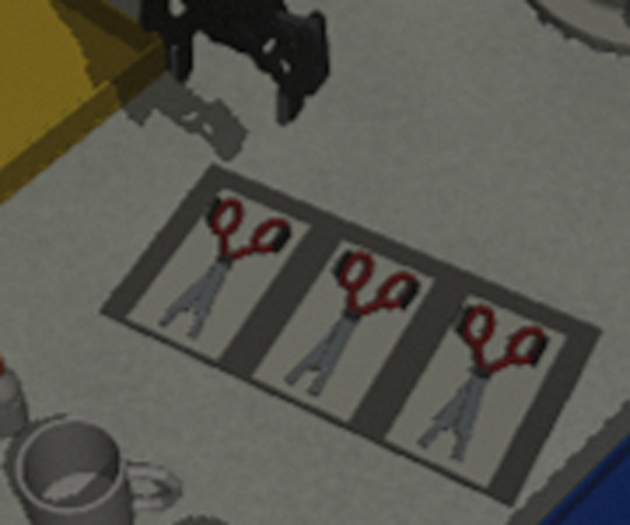

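The gripper is still about 120 mm up, over the near end of C, whose grips show at about (212,212) and (285,235) in this crop. I'll correct and come down.

```bash
python3 -m creep '[{"dp":[10.6,-18,20],"angular":[0,0,0],"fingers":85},{"dp":[10.6,-18,45],"angular":[0,0,0],"fingers":85},{"dp":[10.6,-18,74],"angular":[0,0,0],"fingers":85},{"dp":[10.6,-18,74],"angular":[0,0,0],"fingers":85},{"dp":[10.6,-18,74],"angular":[0,0,0],"fingers":85}]'; python3 -c "
from h import *
go(486,-88.4,50,.172)
cv2.imwrite('pics/t2.png',cv2.resize(optics.grab_frame('top')[190:280,250:350],None,fx=6,fy=6,interpolation=2))
cv2.imwrite('pics/s2.png',cv2.resize(optics.grab_frame('scene')[130:220,200:300],None,fx=6,fy=6,interpolation=2))"
```

```text
clock: 1.87
eef_pos: [484.5, -90.7, 50.4]
tcp_rot: [-3.141, 0.003, 0.17]
contact_force: [0.4, -0.8, -0.6]
opening: 0.994
dp [ 1.9 -2.   0.4] ang [-0.001  0.003 -0.002] rows 0.1
```

View pics/s2.png

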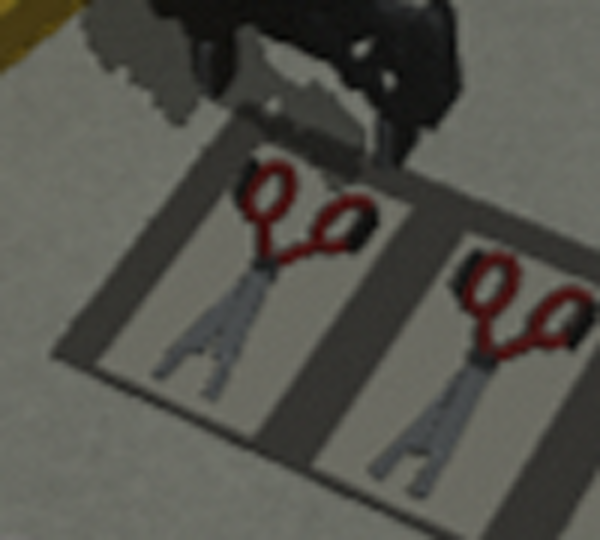

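View pics/t2.png

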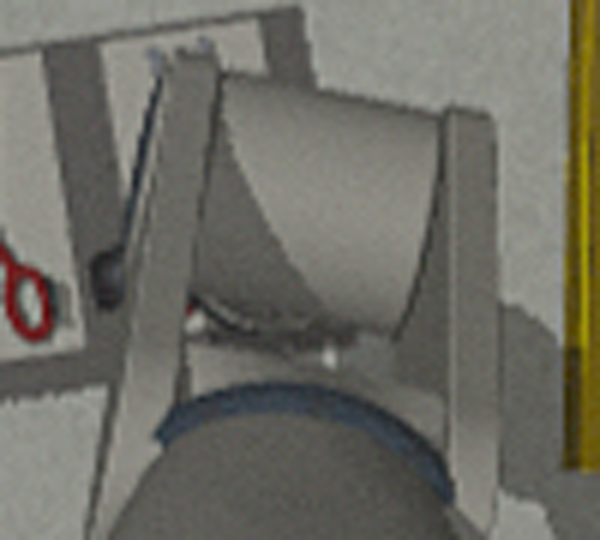

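In the scene view the fingertips are at about crop (212,92) and (393,160). Next I'll compare those with the projected positions.

```bash
python3 -c "
from h import *
for s in(-1,1):
  for z in (50,63):
    u,v=proj('scene',[484.5-.171*s*48,-90.7+.985*s*48,z]); print(s,z,(u-200)*6,(v-130)*6)
go(486,-88.4,15,.172)"
```

```text
-1 50 218.31881912449035 99.86295767120805
-1 63 217.27784128406864 81.62310261769517
1 50 395.270498488924 175.37209661181817
1 63 395.90820892405793 157.4251421744931
dp [-0.1 -2.5 37.2] ang [ 0.    -0.001 -0.002] rows 0.9
```

The cameras and the arm agree within about 1 mm. Now the descent.

```bash
python3 -m creep '[{"dp":[0,-2,15],"angular":[0,0,0],"fingers":85},{"dp":[0,-2,32],"angular":[0,0,0],"fingers":85},{"dp":[0,-2,42],"angular":[0,0,0],"fingers":85},{"dp":[0,-2,47],"angular":[0,0,0],"fingers":85},{"dp":[0,-2,47],"angular":[0,0,0],"fingers":85}]' 30; python3 -c "
from h import *
go(486,-88.4,2,.172)
cv2.imwrite('pics/s3.png',cv2.resize(optics.grab_frame('scene')[130:220,200:300],None,fx=6,fy=6,interpolation=2))"
```

```text
clock: 2.38
eef_pos: [485.5, -88.1, 3.9]
tcp_rot: [-3.142, 0.0, 0.171]
contact_force: [-0.3, -0.1, -0.6]
opening: 0.997
dp [0.4 0.3 1.9] ang [-0.     0.    -0.001] rows 0.0
```

View pics/s3.png

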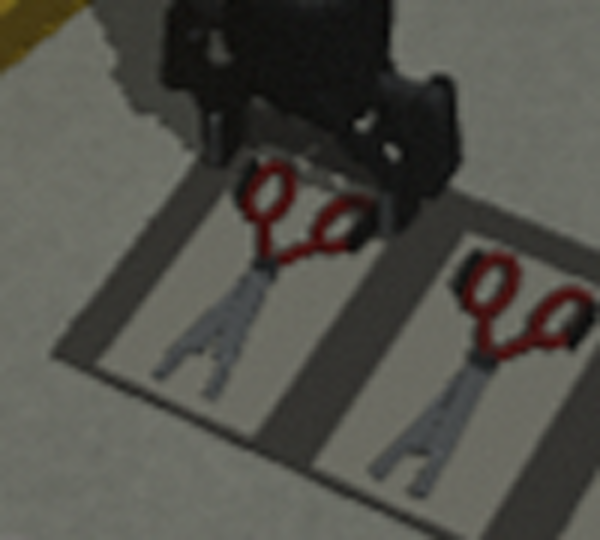

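The fingers straddle the side grips of pair C. I'll close on them.

```bash
python3 -m creep '[{"dp":[0.4,0.3,2],"angular":[0,0,0],"fingers":76},{"dp":[0.4,0.3,2],"angular":[0,0,0],"fingers":68},{"dp":[0.4,0.3,2],"angular":[0,0,0],"fingers":60},{"dp":[0.4,0.3,2],"angular":[0,0,0],"fingers":50},{"dp":[0.4,0.3,2],"angular":[0,0,0],"fingers":50}]' 30;python3 -m creep '[{"dp":[0,0,0],"angular":[0,0,0],"fingers":50},{"dp":[0,0,0],"angular":[0,0,0],"fingers":50},{"dp":[0,0,0],"angular":[0,0,0],"fingers":50}]' 30; python3 -c "
from h import *
s=r.sense();print(s['opening']*85.4,s['eef_pos'],s['contact_force'])
cv2.imwrite('pics/s4.png',cv2.resize(optics.grab_frame('scene')[130:220,200:300],None,fx=6,fy=6,interpolation=2))"
```

```text
clock: 2.85
eef_pos: [486.5, -88.2, 2.8]
tcp_rot: [3.141, -0.001, 0.172]
contact_force: [-1.4, -0.9, 10.2]
opening: 0.624
clock: 3.1
eef_pos: [486.5, -88.2, 2.8]
tcp_rot: [3.141, -0.001, 0.172]
contact_force: [-2.3, -0.9, 9.8]
opening: 0.616
52.575325503421354 [486.46780064 -88.21417788   2.77056664] [-2.34378407 -0.86804389  9.78249085]
```

View pics/s4.png

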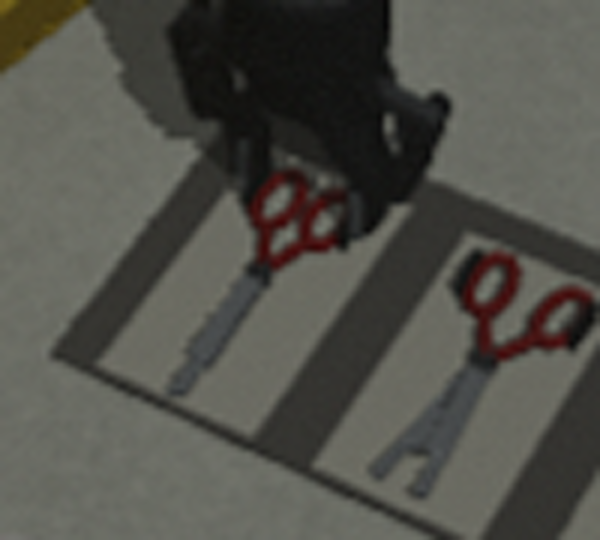

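Pair C has closed: 67 down to about 53 mm at 30 N, and the blades are shut, so it is a good pair for the blue tray. I'll check the tray geometry in both views before carrying it.

Run:
```python
from h import *
for c,q,s in(("blue",[[106,176],[176,185],[164,275],[90,266]],[[389,195],[462,246],[395,331],[320,268]]),("yellow",[[347,177],[417,180],[418,271],[344,267]],[[179,81],[227,119],[161,171],[112,127]])):
    P=[]
    for t in q:
        w=plane('top',*t,40); e=np.array(proj('scene',w)); j=min(s,key=lambda a:np.hypot(*(e-a))); p,g=tri(t,j)
        print(c,np.round(w),np.round(e),j,np.round(p),round(g,1)); P.append(p)
    print(np.mean(P,0))
from h import *
go(486,-88,90,.172)
```

```text
blue [654. 466.  40.] [400. 325.] [395, 331] [660. 470.  16.] 7.2
blue [631. 252.  40.] [323. 261.] [320, 268] [637. 255.  12.] 5.1
blue [360. 275.  40.] [387. 193.] [389, 195] [359. 279.  36.] 5.9
blue [382. 494.  40.] [462. 246.] [462, 246] [383. 495.  38.] 0.8
[509.54386191 374.54609122  25.30649586]
yellow [ 667. -272.   40.] [160. 163.] [161, 171] [ 673. -277.    5.] 5.2
yellow [ 662. -489.   40.] [111. 127.] [112, 127] [ 662. -489.   39.] 1.7
yellow [ 384. -482.   40.] [179.  80.] [179, 81] [ 384. -483.   35.] 1.9
yellow [ 392. -259.   40.] [228. 111.] [227, 119] [ 392. -266.    2.] 1.6
[ 527.65783234 -378.7329347    20.19423804]
dp [ -0.3  -0.3 -87.2] ang [ 0.    -0.001 -0.   ] rows 2.1
```

Rim corners that match in both views stand at z 35 to 39 (text says 40). That gives blue centre about (507,372) with yaw -0.09, and yellow centre about (526,-375) with yaw -0.03. Lift next.

```bash
python3 -m creep '[{"dp":[0,0,-8],"angular":[0,0,0],"fingers":50},{"dp":[0,0,-30],"angular":[0,0,0],"fingers":50},{"dp":[0,0,-60],"angular":[0,0,0],"fingers":50},{"dp":[0,0,-90],"angular":[0,0,0],"fingers":50},{"dp":[0,0,-90],"angular":[0,0,0],"fingers":50}]' 40; python3 -c "
from h import *
s=r.sense();print(s['opening']*85.4)
go(460.7,431.4,90,-.09)
cv2.imwrite('pics/s5.png',cv2.resize(optics.grab_frame('scene')[90:220,180:330],None,fx=5,fy=5,interpolation=2))"
```

```text
clock: 3.57
eef_pos: [489.1, -88.7, 97.0]
tcp_rot: [3.139, -0.007, 0.172]
contact_force: [2.0, -0.6, 0.5]
opening: 0.608
51.90408845316885
dp [  60.9 -517.3    6.1] ang [ 0.002 -0.007  0.262] rows 12.5
```

View pics/s5.png

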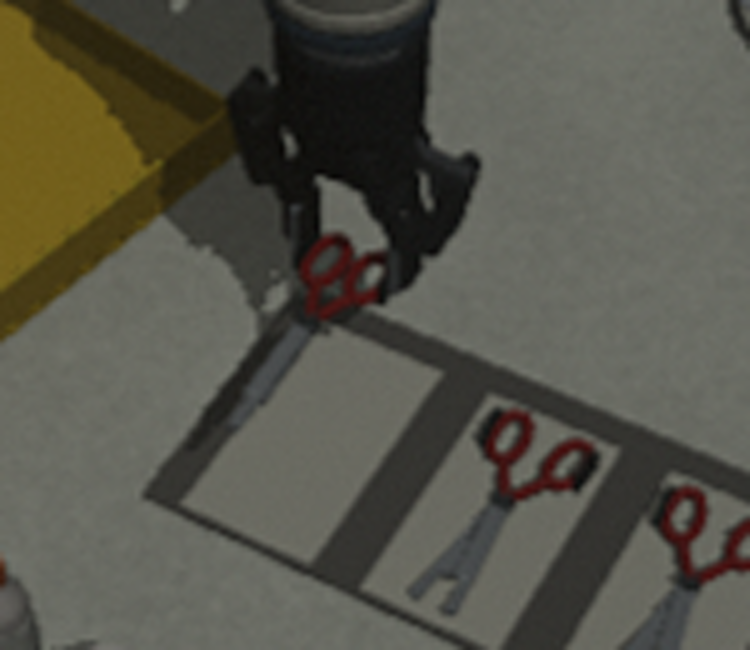

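Pair C is lifted, held level and shut. Now I'll carry it to blue.

```bash
python3 -m creep '[{"dp":[4,-30,0],"angular":[0,0,0.05],"fingers":50},{"dp":[8,-70,0],"angular":[0,0,0.1],"fingers":50},{"dp":[13,-110,0],"angular":[0,0,0.16],"fingers":50},{"dp":[18,-150,0],"angular":[0,0,0.22],"fingers":50},{"dp":[23,-190,0],"angular":[0,0,0.262],"fingers":50}]'; python3 -c "
from h import *
go(460.7,431.4,90,-.09)"
```

```text
clock: 4.03
eef_pos: [475.0, 104.5, 91.1]
tcp_rot: [3.141, 0.001, -0.094]
contact_force: [0.5, -0.6, -0.3]
opening: 0.607
dp [ -45.  -324.1    1.1] ang [ 0.     0.001 -0.004] rows 7.8
```

```bash
python3 -m creep '[{"dp":[-6,-40,0],"angular":[0,0,0],"fingers":50},{"dp":[-12,-80,0],"angular":[0,0,0],"fingers":50},{"dp":[-18,-120,0],"angular":[0,0,0],"fingers":50},{"dp":[-24,-160,0],"angular":[0,0,0],"fingers":50},{"dp":[-30,-200,0],"angular":[0,0,0],"fingers":50}]';python3 -m creep '[{"dp":[-6,-40,0],"angular":[0,0,0],"fingers":50},{"dp":[-12,-80,0],"angular":[0,0,0],"fingers":50},{"dp":[-14,-115,0],"angular":[0,0,0],"fingers":50},{"dp":[-14,-115,0],"angular":[0,0,0],"fingers":50},{"dp":[-14,-115,0],"angular":[0,0,0],"fingers":50}]'; python3 -c "
from h import *
go(460.7,431.4,45,-.09)
cv2.imwrite('pics/t6.png',cv2.resize(optics.grab_frame('top')[160:290,70:200],None,fx=5,fy=5,interpolation=2))
cv2.imwrite('pics/s6.png',cv2.resize(optics.grab_frame('scene')[150:340,290:480],None,fx=3.4,fy=3.4,interpolation=2))"
```

```text
clock: 4.45
eef_pos: [463.1, 306.6, 91.0]
tcp_rot: [3.141, 0.001, -0.09]
contact_force: [2.3, 0.3, -0.8]
opening: 0.612
clock: 4.87
eef_pos: [459.8, 422.1, 90.6]
tcp_rot: [3.141, 0.001, -0.087]
contact_force: [-0.2, -0.3, -0.6]
opening: 0.609
dp [ 0.1 -9.3 45.6] ang [0.001 0.001 0.003] rows 1.1
```

View pics/s6.png

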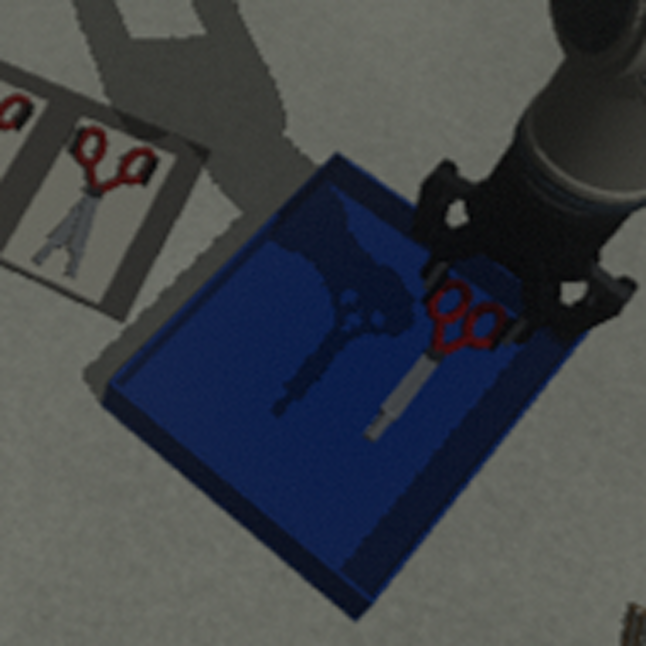

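View pics/t6.png

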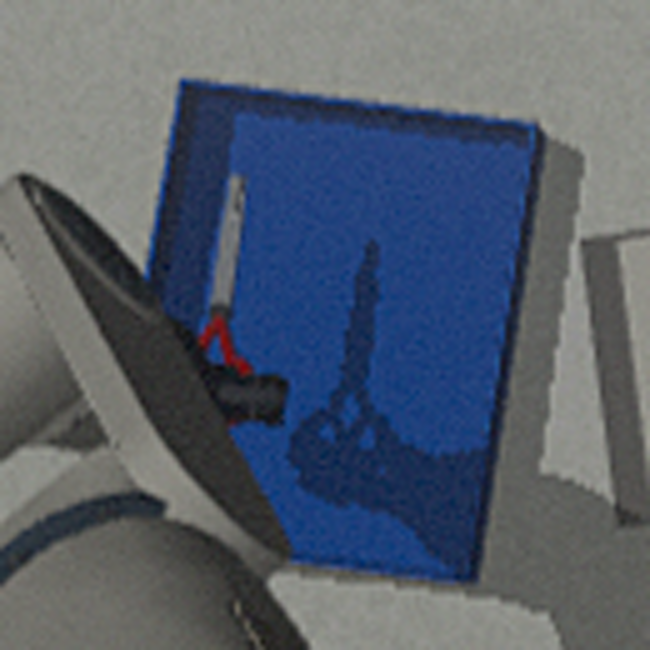

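Pair C hangs over the blue tray, clear of all the walls. Lowering it.

```bash
python3 -m creep '[{"dp":[0,-5,25],"angular":[0,0,0],"fingers":50},{"dp":[0,-5,50],"angular":[0,0,0],"fingers":50},{"dp":[0,-5,70],"angular":[0,0,0],"fingers":50},{"dp":[0,-5,78],"angular":[0,0,0],"fingers":50},{"dp":[0,-5,78],"angular":[0,0,0],"fingers":50}]'; python3 -c "
from h import *
go(460.7,427,5,-.09)
cv2.imwrite('pics/s7.png',cv2.resize(optics.grab_frame('scene')[150:340,290:480],None,fx=3.4,fy=3.4,interpolation=2))"
```

```text
clock: 5.38
eef_pos: [460.1, 423.2, 11.7]
tcp_rot: [3.138, 0.003, -0.091]
contact_force: [0.1, 0.8, -0.6]
opening: 0.612
dp [ 0.3 -3.8  6.7] ang [ 0.004  0.003 -0.001] rows 0.2
```

View pics/s7.png

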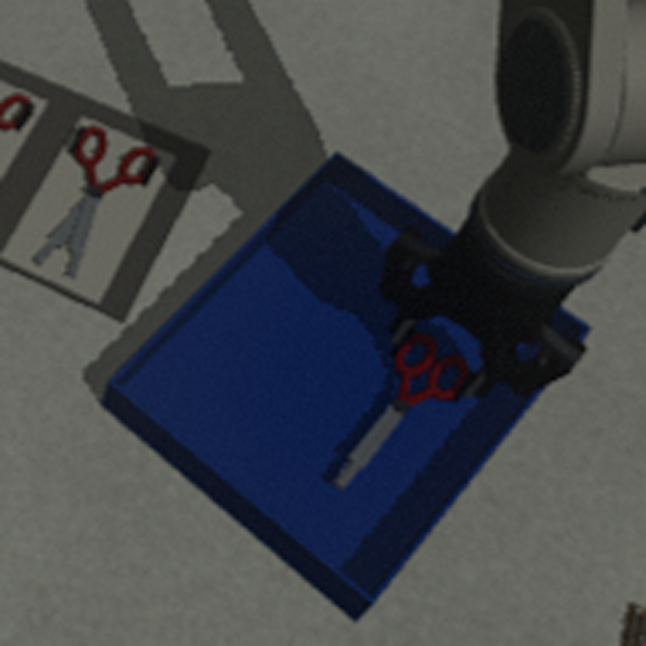

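```bash
python3 -m creep '[{"dp":[0,-1,3],"angular":[0.004,0.003,0],"fingers":50},{"dp":[0,-1,6],"angular":[0.004,0.003,0],"fingers":50},{"dp":[0,-1,6.5],"angular":[0.004,0.003,0],"fingers":50}]'; python3 -m creep '[{"dp":[0,0,0],"angular":[0,0,0],"fingers":50},{"dp":[0,0,0.5],"angular":[0,0,0],"fingers":50}]'
```

```text
clock: 5.68
eef_pos: [461.7, 426.9, 8.1]
tcp_rot: [-3.137, -0.004, -0.09]
contact_force: [-0.0, 0.0, -1.3]
opening: 0.608
clock: 5.85
eef_pos: [461.6, 426.9, 7.5]
tcp_rot: [-3.137, -0.004, -0.09]
contact_force: [-0.4, -0.1, -0.4]
opening: 0.607
```

```bash
python3 -m creep '[{"dp":[0,0,1.5],"angular":[-0.004,0.003,0],"fingers":50},{"dp":[0,0,1.5],"angular":[-0.004,0.003,0],"fingers":50},{"dp":[0,0,1.5],"angular":[-0.004,0.003,0],"fingers":50}]'
```

```text
clock: 6.1
eef_pos: [461.2, 426.8, 5.4]
tcp_rot: [3.142, -0.006, -0.09]
contact_force: [0.6, -0.3, 0.1]
opening: 0.609
```

```bash
python3 -m creep '[{"dp":[0,0,0.8],"angular":[0,0.005,0],"fingers":50},{"dp":[0,0,0.8],"angular":[0,0.005,0],"fingers":50},{"dp":[0,0,0.8],"angular":[0,0.005,0],"fingers":55},{"dp":[0,0,0.8],"angular":[0,0.005,0],"fingers":60},{"dp":[0,0,0.8],"angular":[0,0.005,0],"fingers":62}]' ;  python3 -m creep '[{"dp":[0,0,0],"angular":[0,0,0],"fingers":62},{"dp":[0,0,0],"angular":[0,0,0],"fingers":62},{"dp":[0,0,-15],"angular":[0,0,0],"fingers":62},{"dp":[0,0,-40],"angular":[0,0,0],"fingers":62},{"dp":[0,0,-80],"angular":[0,0,0],"fingers":62}]' ; python3 -c "
from h import *
cv2.imwrite('pics/s8.png',cv2.resize(optics.grab_frame('scene')[150:340,290:480],None,fx=3.4,fy=3.4,interpolation=2))
B=np.array([509.7,32.5])-44*np.array([.985,.171]);print(B)
go(*B,90,.172)"
```

```text
clock: 6.52
eef_pos: [461.4, 426.8, 4.7]
tcp_rot: [-3.141, -0.011, -0.09]
contact_force: [0.1, -0.1, -0.4]
opening: 0.728
clock: 6.93
eef_pos: [458.6, 425.0, 82.2]
tcp_rot: [3.137, -0.007, -0.09]
contact_force: [0.2, -0.5, 0.5]
opening: 0.73
[466.36   24.976]
dp [ 40.2 401.7   0.8] ang [-0.002 -0.015 -0.262] rows 9.7
```

View pics/s8.png

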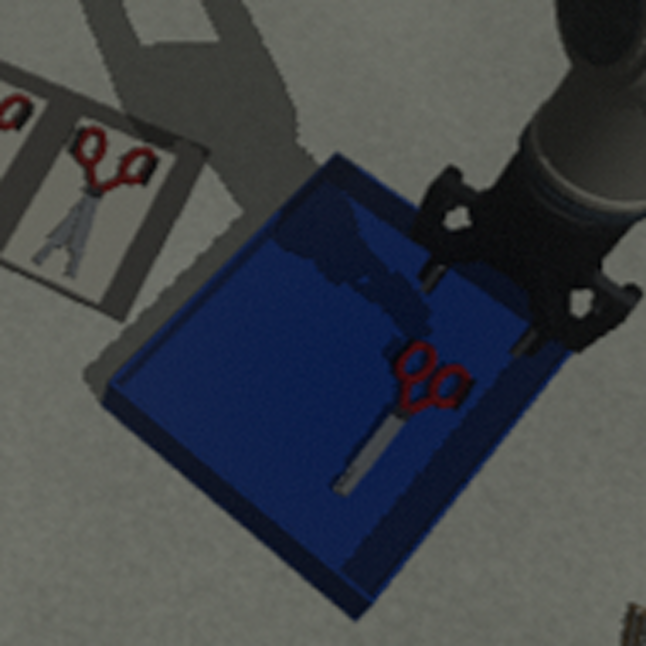

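Pair C lies shut inside blue, handles at about (432,372) and tips at (340,490) in the crop. Pair A, next to blue, comes next; its grip centre is (446.5,138).

```bash
python3 -c "
from h import *
go(446.5,138,60,.172)"; python3 -m creep '[{"dp":[2,40,-3],"angular":[0,-0.01,-0.06],"fingers":85},{"dp":[4,80,-3],"angular":[0,-0.01,-0.12],"fingers":85},{"dp":[6,120,-3],"angular":[0,-0.01,-0.18],"fingers":85},{"dp":[8,160,-3],"angular":[0,-0.01,-0.24],"fingers":85},{"dp":[10,200,-3],"angular":[0,-0.01,-0.262],"fingers":85}]' 30;python3 -c "
from h import *
go(446.5,138,50,.172)"
```

```text
dp [  9.8 291.1  30.8] ang [-0.002 -0.015 -0.262] rows 7.0
clock: 7.4
eef_pos: [452.1, 225.2, 87.9]
tcp_rot: [3.14, -0.002, 0.176]
contact_force: [0.7, 0.2, 0.3]
opening: 0.994
dp [-20.8  84.8  38. ] ang [ 0.001 -0.002  0.004] rows 2.3
```

```bash
python3 -m creep '[{"dp":[-10,35,0],"angular":[0,0,0],"fingers":85},{"dp":[-20,70,10],"angular":[0,0,0],"fingers":85},{"dp":[-20,76,30],"angular":[0,0,0],"fingers":85},{"dp":[-20,76,38],"angular":[0,0,0],"fingers":85},{"dp":[-20,76,38],"angular":[0,0,0],"fingers":85}]';python3 -c "
from h import *
go(446.5,138,15,.172)"
```

```text
clock: 7.82
eef_pos: [445.0, 147.9, 48.6]
tcp_rot: [3.14, 0.001, 0.17]
contact_force: [-0.2, 0.5, -0.7]
opening: 0.996
dp [-0.1  9.9 33.6] ang [ 0.002  0.001 -0.002] rows 0.8
```

```bash
python3 -m creep '[{"dp":[0,8,0],"angular":[0,0,0],"fingers":85},{"dp":[0,8,0],"angular":[0,0,0],"fingers":85},{"dp":[0,8,15],"angular":[0,0,0],"fingers":85},{"dp":[0,8,15],"angular":[0,0,0],"fingers":85}]';python3 -c "
from h import *
go(446.5,138,4,.172)
cv2.imwrite('pics/s9.png',cv2.resize(optics.grab_frame('scene')[150:250,270:370],None,fx=6,fy=6,interpolation=2))"
```

```text
clock: 8.15
eef_pos: [446.9, 141.0, 34.3]
tcp_rot: [3.14, -0.0, 0.173]
contact_force: [0.0, -0.2, -0.3]
opening: 0.996
dp [-1.   2.8 30.3] ang [ 0.002 -0.     0.001] rows 0.7
```

View pics/s9.png

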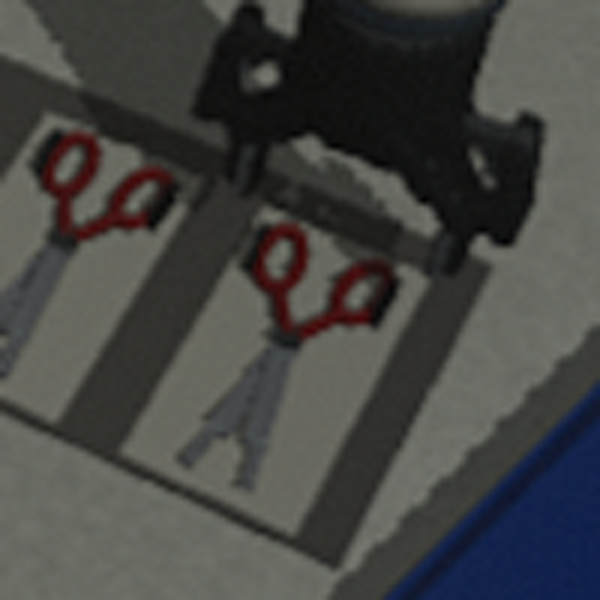

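The fingertips, at crop (245,182) and (445,262), straddle pair A's grips at (255,245) and (390,300). Lowering with a 2.5 mm correction.

```bash
python3 -m creep '[{"dp":[-1,2.5,10],"angular":[0,0,0],"fingers":85},{"dp":[-1,2.5,22],"angular":[0,0,0],"fingers":85},{"dp":[-1,2.5,29],"angular":[0,0,0],"fingers":85},{"dp":[-1,2.5,29],"angular":[0,0,0],"fingers":85},{"dp":[-1,2.5,29],"angular":[0,0,0],"fingers":80}]';python3 -m creep '[{"dp":[0,0,0],"angular":[0,0,0],"fingers":74},{"dp":[0,0,0],"angular":[0,0,0],"fingers":66},{"dp":[0,0,0],"angular":[0,0,0],"fingers":58},{"dp":[0,0,0],"angular":[0,0,0],"fingers":50},{"dp":[0,0,0],"angular":[0,0,0],"fingers":50}]';python3 -m creep '[{"dp":[0,0,0],"angular":[0,0,0],"fingers":50},{"dp":[0,0,0],"angular":[0,0,0],"fingers":50}]';python3 -c "
from h import *
print(r.sense()['opening']*85.4)
cv2.imwrite('pics/s10.png',cv2.resize(optics.grab_frame('scene')[150:250,270:370],None,fx=6,fy=6,interpolation=2))"
```

```text
clock: 8.62
eef_pos: [446.3, 137.7, 5.6]
tcp_rot: [3.14, 0.0, 0.172]
contact_force: [0.2, -0.3, -0.0]
opening: 0.941
clock: 9.03
eef_pos: [446.9, 137.9, 6.8]
tcp_rot: [3.14, -0.002, 0.172]
contact_force: [-1.5, 0.0, 8.9]
opening: 0.783
clock: 9.2
eef_pos: [446.9, 137.9, 6.8]
tcp_rot: [3.14, -0.002, 0.172]
contact_force: [-2.4, 1.1, 8.5]
opening: 0.779
66.56378015813851
```

View pics/s10.png

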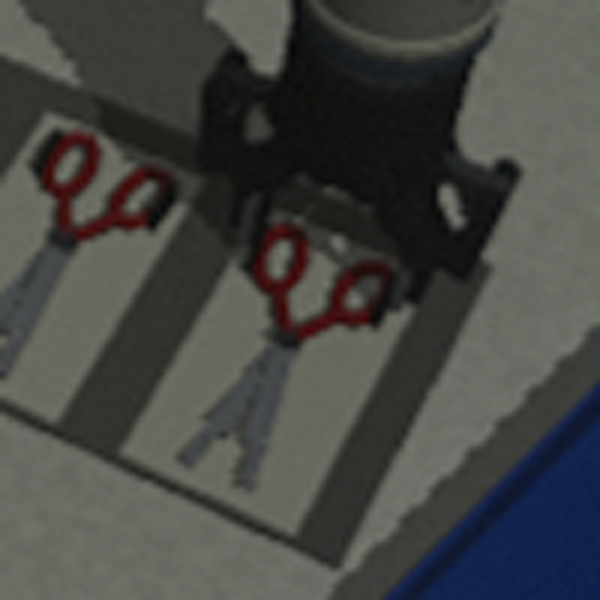

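Pair A stays at 66.6 mm and its blades remain open, so it is stuck. I'll confirm with a harder squeeze, then lift it.

```bash
python3 -m creep '[{"dp":[0,0,0],"angular":[0,0,0],"fingers":50},{"dp":[0,0,0],"angular":[0,0,0],"fingers":50},{"dp":[0,0,0],"angular":[0,0,0],"fingers":50}]' 60;python3 -m creep '[{"dp":[0,0,-8],"angular":[0,0,0],"fingers":50},{"dp":[0,0,-30],"angular":[0,0,0],"fingers":50},{"dp":[0,0,-60],"angular":[0,0,0],"fingers":50},{"dp":[0,0,-88],"angular":[0,0,0],"fingers":50},{"dp":[0,0,-88],"angular":[0,0,0],"fingers":50}]'; python3 -c "
from h import *
go(473,-418.5,90,-.03)
cv2.imwrite('pics/s11.png',cv2.resize(optics.grab_frame('scene')[130:250,250:370],None,fx=5,fy=5,interpolation=2))"
```

```text
clock: 9.5
eef_pos: [447.0, 137.9, 7.3]
tcp_rot: [3.14, -0.002, 0.172]
contact_force: [-4.8, -1.4, 17.4]
opening: 0.758
clock: 9.92
eef_pos: [449.4, 138.8, 98.7]
tcp_rot: [3.141, -0.008, 0.172]
contact_force: [1.5, 0.4, -1.1]
opening: 0.753
dp [-72.1 553.1   8.4] ang [-0.    -0.008  0.202] rows 13.4
```

View pics/s11.png

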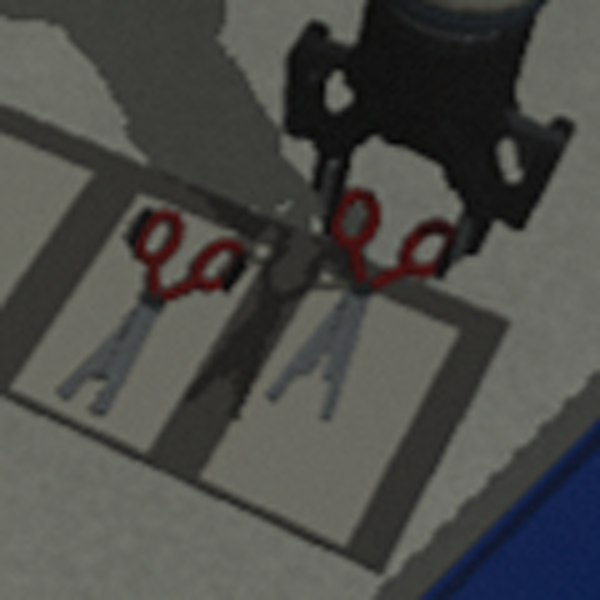

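Pair A is held level with its blades still open at 60 N, so it is stuck. I'll carry it to yellow.

```bash
python3 -m creep '[{"dp":[-5,30,0],"angular":[0,0,0.04],"fingers":50},{"dp":[-10,70,0],"angular":[0,0,0.08],"fingers":50},{"dp":[-14,110,0],"angular":[0,0,0.12],"fingers":50},{"dp":[-19,150,0],"angular":[0,0,0.17],"fingers":50},{"dp":[-25,190,0],"angular":[0,0,0.202],"fingers":50}]'; python3 -c "
from h import *
go(473,-418.5,90,-.03)"
```

```text
clock: 10.38
eef_pos: [453.7, -55.2, 93.6]
tcp_rot: [3.14, -0.001, -0.032]
contact_force: [0.9, 0.9, -0.5]
opening: 0.753
dp [ 31.  362.5   4.1] ang [ 0.001 -0.001 -0.002] rows 8.7
```

```bash
python3 -m creep '[{"dp":[3,40,0],"angular":[0,0,0],"fingers":50},{"dp":[6,80,0],"angular":[0,0,0],"fingers":50},{"dp":[9,120,0],"angular":[0,0,0],"fingers":50},{"dp":[13,160,0],"angular":[0,0,0],"fingers":50},{"dp":[17,200,0],"angular":[0,0,0],"fingers":50}]'; python3 -m creep '[{"dp":[3,40,0],"angular":[0,0,0],"fingers":50},{"dp":[6,80,0],"angular":[0,0,0],"fingers":50},{"dp":[9,115,0],"angular":[0,0,0],"fingers":50},{"dp":[12,145,0],"angular":[0,0,0],"fingers":50},{"dp":[12,145,0],"angular":[0,0,0],"fingers":50}]'; python3 -m creep '[{"dp":[0,0,0],"angular":[0,0,0],"fingers":50}]'; python3 -c "
from h import *
go(473,-418.5,45,-.03)
cv2.imwrite('pics/t12.png',cv2.resize(optics.grab_frame('top')[160:290,320:450],None,fx=5,fy=5,interpolation=2))
cv2.imwrite('pics/s12.png',cv2.resize(optics.grab_frame('scene')[60:190,100:240],None,fx=5,fy=5,interpolation=2))"
```

```text
clock: 10.8
eef_pos: [464.3, -255.9, 93.6]
tcp_rot: [3.141, 0.0, -0.031]
contact_force: [0.9, -0.5, -0.3]
opening: 0.756
clock: 11.22
eef_pos: [473.1, -404.7, 94.0]
tcp_rot: [3.138, -0.003, -0.033]
contact_force: [0.3, 0.2, -0.4]
opening: 0.757
clock: 11.3
eef_pos: [472.1, -400.4, 93.4]
tcp_rot: [3.141, -0.0, -0.033]
contact_force: [-0.8, 1.0, -2.0]
opening: 0.757
dp [ 1.5 18.  48.4] ang [ 0.001 -0.    -0.003] rows 1.2
```

View pics/s12.png

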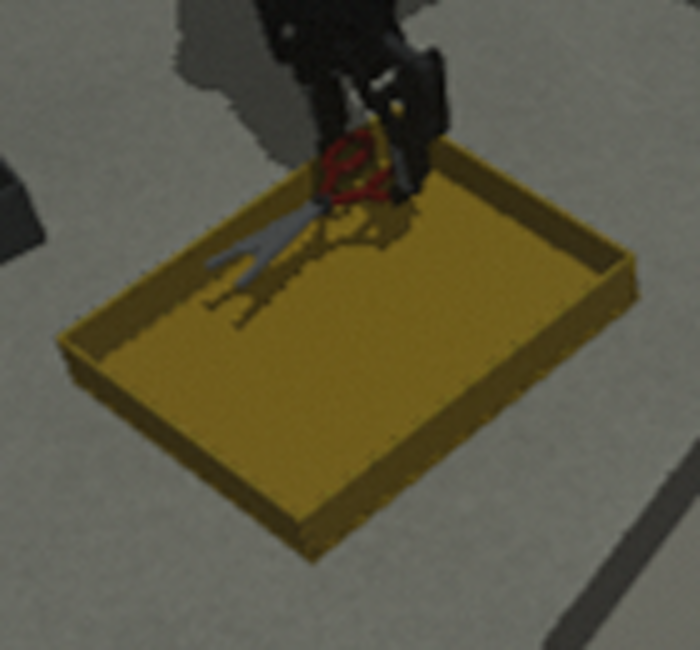

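View pics/t12.png

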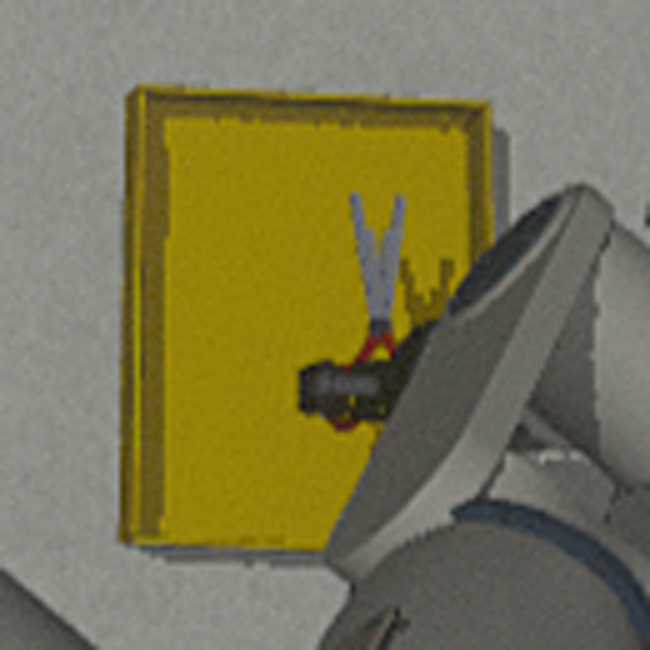

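Pair A is above the tray floor, inside the walls. I'll shift 18 mm outward and lower it; the release height is about z 8.

```bash
python3 -m creep '[{"dp":[0,17,10],"angular":[0,0,0],"fingers":50},{"dp":[0,17,35],"angular":[0,0,0],"fingers":50},{"dp":[0,17,60],"angular":[0,0,0],"fingers":50},{"dp":[0,17,77],"angular":[0,0,0],"fingers":50},{"dp":[0,17,77],"angular":[0,0,0],"fingers":50}]'; python3 -m creep '[{"dp":[0,0,0],"angular":[0,0,0],"fingers":50}]'; python3 -c "
from h import *
go(473,-418.5,8,-.03)
cv2.imwrite('pics/s13.png',cv2.resize(optics.grab_frame('scene')[60:190,100:240],None,fx=5,fy=5,interpolation=2))"
```

```text
clock: 11.82
eef_pos: [470.3, -412.9, 13.9]
tcp_rot: [-3.138, 0.004, -0.029]
contact_force: [-0.3, 1.0, -0.6]
opening: 0.754
clock: 11.9
eef_pos: [471.9, -414.6, 16.9]
tcp_rot: [-3.141, 0.001, -0.029]
contact_force: [0.9, 0.3, 0.2]
opening: 0.756
dp [1.2 3.9 8.9] ang [-0.     0.001  0.001] rows 0.2
```

View pics/s13.png

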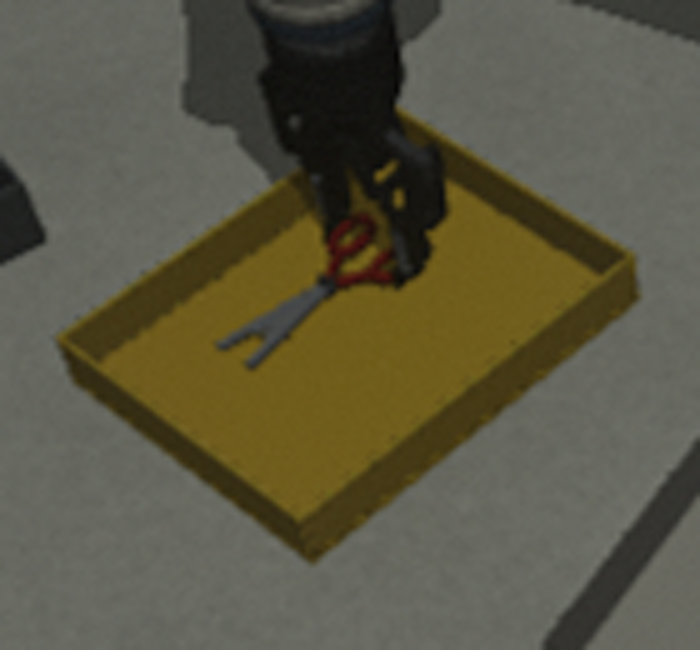

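```bash
python3 -m creep '[{"dp":[0,3,3],"angular":[0,0,0],"fingers":50},{"dp":[0,3,6],"angular":[0,0,0],"fingers":50},{"dp":[0,3,7.5],"angular":[0,0,0],"fingers":50},{"dp":[0,3,7.5],"angular":[0,0,0],"fingers":50},{"dp":[0,3,7.5],"angular":[0,0,0],"fingers":50}]' ; python3 -m creep '[{"dp":[0,0,0.5],"angular":[0,0,0],"fingers":50},{"dp":[0,0,0.5],"angular":[0,0,0],"fingers":50}]'
```

```text
clock: 12.37
eef_pos: [472.3, -419.5, 10.4]
tcp_rot: [3.14, -0.001, -0.03]
contact_force: [0.3, 0.4, -1.3]
opening: 0.752
clock: 12.53
eef_pos: [472.4, -419.5, 9.7]
tcp_rot: [3.14, -0.001, -0.03]
contact_force: [-0.0, -0.5, -0.6]
opening: 0.751
```

```bash
python3 -m creep '[{"dp":[0,0,1],"angular":[0,0,0],"fingers":50},{"dp":[0,0,1],"angular":[0,0,0],"fingers":50},{"dp":[0,0,1],"angular":[0,0,0],"fingers":50}]'; python3 -m creep '[{"dp":[0,0,0.7],"angular":[0,0,0],"fingers":50},{"dp":[0,0,0.7],"angular":[0,0,0],"fingers":50}]'
```

```text
clock: 12.78
eef_pos: [472.4, -419.6, 8.8]
tcp_rot: [3.14, -0.001, -0.03]
contact_force: [-0.5, 0.9, 1.0]
opening: 0.75
clock: 12.95
eef_pos: [472.4, -419.6, 8.6]
tcp_rot: [3.14, -0.001, -0.03]
contact_force: [-1.8, 1.1, 7.7]
opening: 0.751
```

Contact is at z 8.6, as predicted. I'll release gently, retreat and look.

```bash
python3 -m creep '[{"dp":[0,0,-0.5],"angular":[0,0,0],"fingers":60},{"dp":[0,0,-0.5],"angular":[0,0,0],"fingers":67},{"dp":[0,0,-0.5],"angular":[0,0,0],"fingers":74},{"dp":[0,0,-0.5],"angular":[0,0,0],"fingers":74},{"dp":[0,0,-0.5],"angular":[0,0,0],"fingers":74}]' 30;  python3 -m creep '[{"dp":[0,0,-5],"angular":[0,0,0],"fingers":74},{"dp":[0,0,-20],"angular":[0,0,0],"fingers":74},{"dp":[0,0,-50],"angular":[0,0,0],"fingers":74},{"dp":[0,0,-85],"angular":[0,0,0],"fingers":74},{"dp":[0,0,-85],"angular":[0,0,0],"fingers":74}]' ; python3 -c "
from h import *
cv2.imwrite('pics/s14.png',cv2.resize(optics.grab_frame('scene')[60:190,100:240],None,fx=5,fy=5,interpolation=2))
go(466.8,26,90,.172)"
```

```text
clock: 13.37
eef_pos: [472.3, -419.4, 8.3]
tcp_rot: [3.14, -0.001, -0.03]
contact_force: [-0.2, 1.2, 0.6]
opening: 0.867
clock: 13.78
eef_pos: [475.1, -421.9, 100.0]
tcp_rot: [3.135, -0.008, -0.03]
contact_force: [1.6, -1.5, 0.4]
opening: 0.869
dp [ -21.1 -446.8    4.8] ang [ 0.007 -0.006 -0.202] rows 10.7
```

View pics/s14.png

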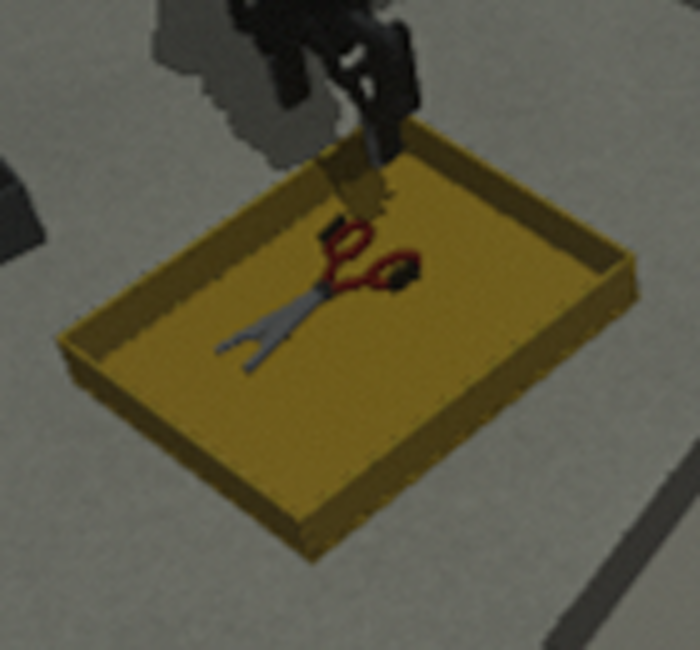

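Pair A lies half open and flat in yellow, well inside (pivot at about (325,288) in the crop). Now pair B.

```bash
python3 -m creep '[{"dp":[-2,-40,0],"angular":[0,0,-0.05],"fingers":85},{"dp":[-4,-80,0],"angular":[0,0,-0.1],"fingers":85},{"dp":[-6,-120,0],"angular":[0,0,-0.15],"fingers":85},{"dp":[-8,-160,0],"angular":[0,0,-0.2],"fingers":85},{"dp":[-10,-200,0],"angular":[0,0,-0.202],"fingers":85}]' 30; python3 -c "
from h import *
go(466.5,26.5,90,.172)"
```

```text
clock: 14.25
eef_pos: [467.4, -217.3, 92.6]
tcp_rot: [3.141, -0.0, 0.174]
contact_force: [0.3, 0.7, -0.1]
opening: 0.993
dp [  41.4 -240.2    2.4] ang [ 0.001 -0.     0.002] rows 5.8
```

```bash
python3 -m creep '[{"dp":[7,-40,0],"angular":[0,0,0],"fingers":85},{"dp":[14,-80,0],"angular":[0,0,0],"fingers":85},{"dp":[21,-120,0],"angular":[0,0,0],"fingers":85},{"dp":[28,-160,0],"angular":[0,0,0],"fingers":85},{"dp":[35,-195,0],"angular":[0,0,0],"fingers":85}]'; python3 -m creep '[{"dp":[4,-30,0],"angular":[0,0,0],"fingers":85},{"dp":[4,-30,10],"angular":[0,0,0],"fingers":85},{"dp":[4,-30,30],"angular":[0,0,0],"fingers":85},{"dp":[4,-30,50],"angular":[0,0,0],"fingers":85},{"dp":[4,-30,50],"angular":[0,0,0],"fingers":85}]';python3 -m creep '[{"dp":[0,0,0],"angular":[0,0,0],"fingers":85}]'; python3 -c "
from h import *
go(466.5,26.5,4,.172)
cv2.imwrite('pics/s15.png',cv2.resize(optics.grab_frame('scene')[140:240,230:330],None,fx=6,fy=6,interpolation=2))"
```

```text
clock: 14.67
eef_pos: [468.4, -18.8, 92.4]
tcp_rot: [3.14, 0.0, 0.172]
contact_force: [0.8, 1.0, 0.2]
opening: 0.996
clock: 15.08
eef_pos: [465.8, 9.2, 39.8]
tcp_rot: [3.141, 0.004, 0.172]
contact_force: [-0.8, -0.5, -0.4]
opening: 0.997
clock: 15.17
eef_pos: [467.0, 8.9, 41.9]
tcp_rot: [3.141, 0.003, 0.172]
contact_force: [-0.3, -0.4, -0.3]
opening: 0.996
dp [  2.6 -17.5  37.9] ang [ 0.001  0.003 -0.   ] rows 1.0
```

View pics/s15.png

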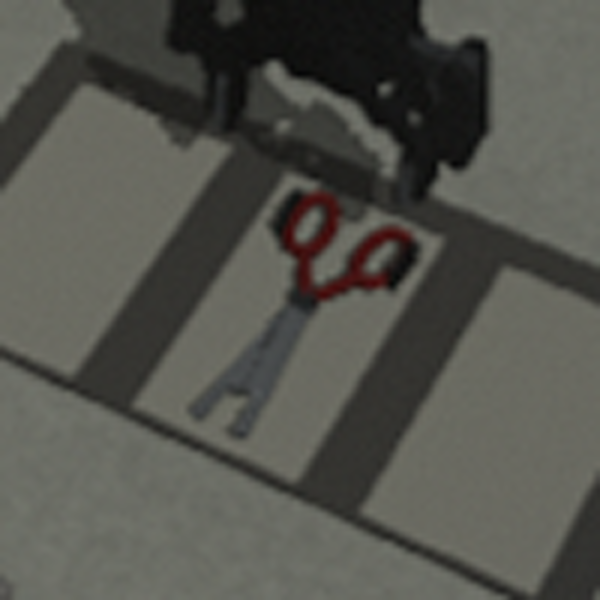

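The gripper is 17 mm off to one side of pair B, as computed. I'll shift first, then descend.

```bash
python3 -m creep '[{"dp":[2,-17,0],"angular":[0,0,0],"fingers":85},{"dp":[2,-17,0],"angular":[0,0,0],"fingers":85},{"dp":[2,-17,0],"angular":[0,0,0],"fingers":85},{"dp":[2,-17,15],"angular":[0,0,0],"fingers":85},{"dp":[2,-17,15],"angular":[0,0,0],"fingers":85}]'; python3 -c "
from h import *
go(466.5,26.5,4,.172)
cv2.imwrite('pics/s16.png',cv2.resize(optics.grab_frame('scene')[140:240,230:330],None,fx=6,fy=6,interpolation=2))"
```

```text
clock: 15.63
eef_pos: [467.0, 25.7, 27.3]
tcp_rot: [3.14, -0.0, 0.172]
contact_force: [-1.3, -0.8, -0.5]
opening: 0.995
dp [-0.4 -0.9 23.3] ang [ 0.002 -0.    -0.   ] rows 0.6
```

View pics/s16.png

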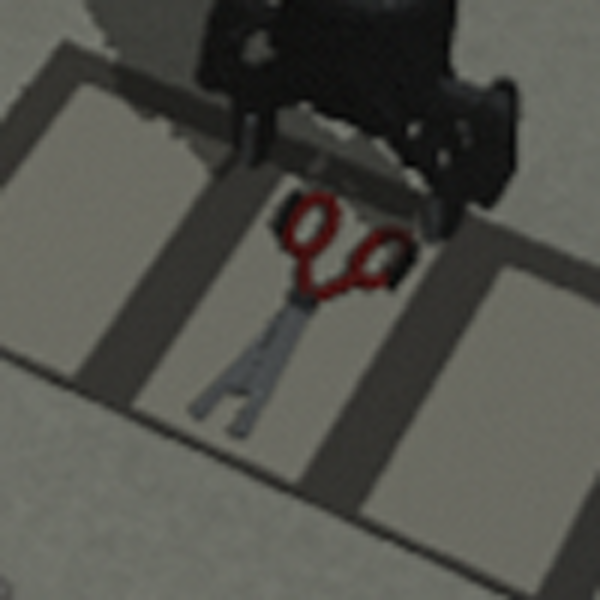

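The fingers are now centred over pair B's grips.

```bash
python3 -m creep '[{"dp":[0,-0.5,10],"angular":[0,0,0],"fingers":85},{"dp":[0,-0.5,18],"angular":[0,0,0],"fingers":85},{"dp":[0,-0.5,22],"angular":[0,0,0],"fingers":85},{"dp":[0,-0.5,22],"angular":[0,0,0],"fingers":85},{"dp":[0,-0.5,22],"angular":[0,0,0],"fingers":80}]';python3 -m creep '[{"dp":[0,0,0],"angular":[0,0,0],"fingers":74},{"dp":[0,0,0],"angular":[0,0,0],"fingers":66},{"dp":[0,0,0],"angular":[0,0,0],"fingers":58},{"dp":[0,0,0],"angular":[0,0,0],"fingers":50},{"dp":[0,0,0],"angular":[0,0,0],"fingers":50}]' 30;python3 -m creep '[{"dp":[0,0,0],"angular":[0,0,0],"fingers":50},{"dp":[0,0,0],"angular":[0,0,0],"fingers":50},{"dp":[0,0,0],"angular":[0,0,0],"fingers":50}]';python3 -c "
from h import *
print(r.sense()['opening']*85.4)
cv2.imwrite('pics/s17.png',cv2.resize(optics.grab_frame('scene')[140:240,230:330],None,fx=6,fy=6,interpolation=2))"
```

```text
clock: 16.1
eef_pos: [467.0, 26.7, 5.5]
tcp_rot: [3.14, 0.0, 0.172]
contact_force: [0.9, 0.8, -0.3]
opening: 0.937
clock: 16.52
eef_pos: [467.6, 26.7, 6.6]
tcp_rot: [3.14, -0.001, 0.172]
contact_force: [-3.3, 0.0, 11.0]
opening: 0.626
clock: 16.77
eef_pos: [467.6, 26.7, 6.5]
tcp_rot: [3.14, -0.001, 0.172]
contact_force: [-2.4, -0.6, 10.7]
opening: 0.621
53.02930134633247
```

View pics/s17.png

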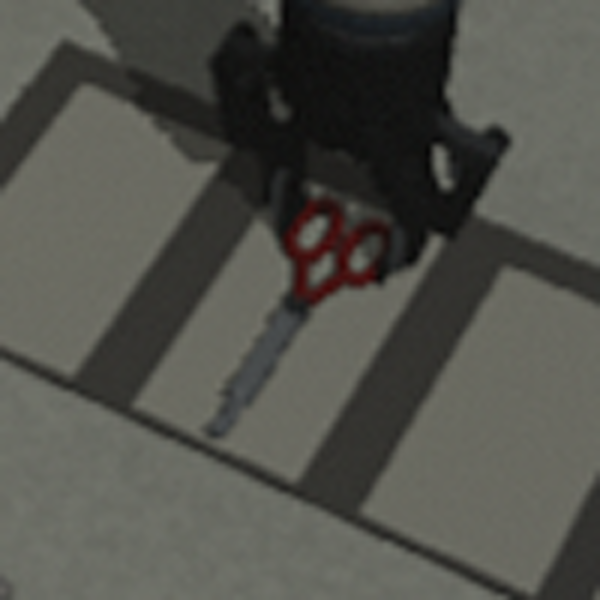

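Pair B squeezes shut too (53 mm, blades closed), so it goes beside C in blue, 95 mm from it.

```bash
python3 -m creep '[{"dp":[0,0,-8],"angular":[0,0,0],"fingers":50},{"dp":[0,0,-30],"angular":[0,0,0],"fingers":50},{"dp":[0,0,-60],"angular":[0,0,0],"fingers":50},{"dp":[0,0,-88],"angular":[0,0,0],"fingers":50},{"dp":[0,0,-88],"angular":[0,0,0],"fingers":50}]' 40;python3 -m creep '[{"dp":[4,-30,0],"angular":[0,0,0.06],"fingers":50},{"dp":[8,-65,0],"angular":[0,0,0.12],"fingers":50},{"dp":[12,-100,0],"angular":[0,0,0.18],"fingers":50},{"dp":[16,-140,0],"angular":[0,0,0.23],"fingers":50},{"dp":[20,-180,0],"angular":[0,0,0.262],"fingers":50}]'; python3 -c "
from h import *
go(453,332,90,-.09)
cv2.imwrite('pics/s18.png',cv2.resize(optics.grab_frame('scene')[130:290,250:410],None,fx=4,fy=4,interpolation=2))"
```

```text
clock: 17.23
eef_pos: [470.1, 27.0, 98.5]
tcp_rot: [3.139, -0.008, 0.172]
contact_force: [1.3, 0.5, 0.6]
opening: 0.616
clock: 17.65
eef_pos: [455.7, 209.1, 93.6]
tcp_rot: [3.14, -0.001, -0.094]
contact_force: [0.8, -0.2, -1.3]
opening: 0.613
dp [ -14.2 -122.2    3.4] ang [ 0.001 -0.001 -0.004] rows 3.0
```

View pics/s18.png

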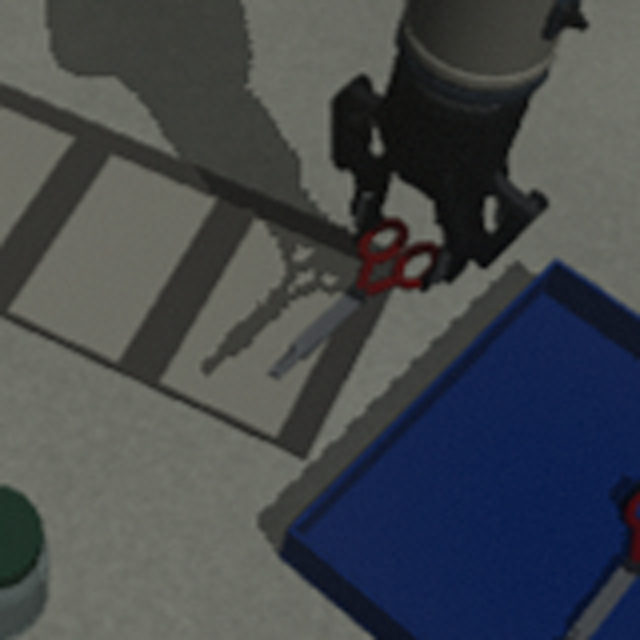

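Pair B is held level and shut. On over the tray.

```bash
python3 -m creep '[{"dp":[-4,-40,0],"angular":[0,0,0],"fingers":50},{"dp":[-8,-75,0],"angular":[0,0,0],"fingers":50},{"dp":[-12,-105,0],"angular":[0,0,0],"fingers":50},{"dp":[-12,-115,0],"angular":[0,0,0],"fingers":50},{"dp":[-12,-115,0],"angular":[0,0,0],"fingers":50}]';python3 -m creep '[{"dp":[0,0,0],"angular":[0,0,0],"fingers":50},{"dp":[0,0,0],"angular":[0,0,0],"fingers":50}]'; python3 -c "
from h import *
go(453,332,45,-.09)
cv2.imwrite('pics/t19.png',cv2.resize(optics.grab_frame('top')[160:290,70:200],None,fx=4.6,fy=4.6,interpolation=2))
cv2.imwrite('pics/s19.png',cv2.resize(optics.grab_frame('scene')[150:340,290:480],None,fx=3.2,fy=3.2,interpolation=2))"
```

```text
clock: 18.12
eef_pos: [454.6, 325.5, 93.3]
tcp_rot: [3.141, -0.002, -0.087]
contact_force: [-0.3, -0.9, -0.4]
opening: 0.611
clock: 18.28
eef_pos: [454.1, 321.8, 93.0]
tcp_rot: [3.139, -0.0, -0.09]
contact_force: [0.1, 0.3, -1.2]
opening: 0.61
dp [ -2.  -10.1  48. ] ang [ 0.002 -0.    -0.   ] rows 1.2
```

View pics/t19.png

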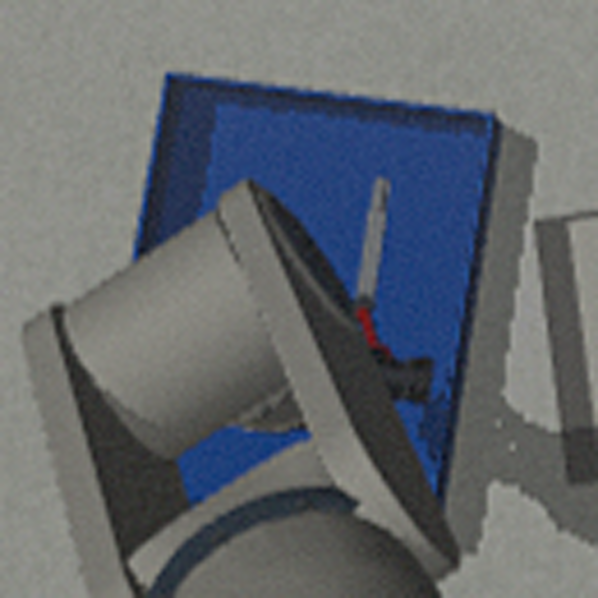

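View pics/s19.png

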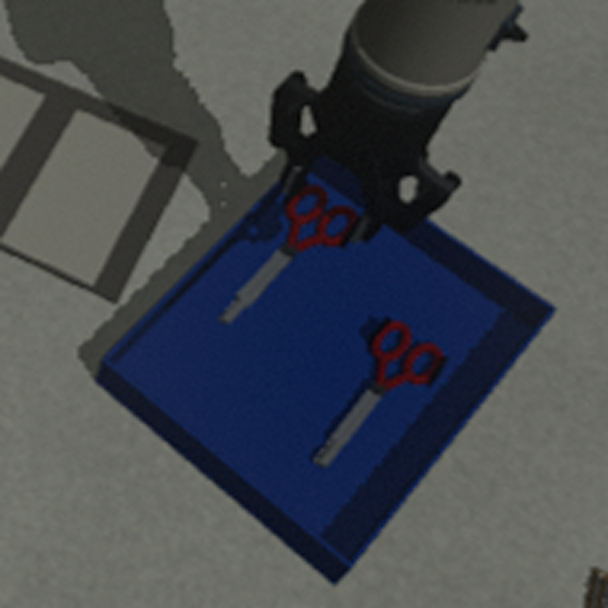

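Both look fine. I'll shift 12 mm away from the wall first, then lower.

```bash
python3 -m creep '[{"dp":[0,-12,5],"angular":[0,0,0],"fingers":50},{"dp":[0,-12,30],"angular":[0,0,0],"fingers":50},{"dp":[0,-12,55],"angular":[0,0,0],"fingers":50},{"dp":[0,-12,76],"angular":[0,0,0],"fingers":50},{"dp":[0,-12,76],"angular":[0,0,0],"fingers":50}]';python3 -m creep '[{"dp":[0,0,0],"angular":[0,0,0],"fingers":50},{"dp":[0,0,0],"angular":[0,0,0],"fingers":50}]'; python3 -c "
from h import *
go(453,334,8.5,-.09)
cv2.imwrite('pics/s20.png',cv2.resize(optics.grab_frame('scene')[150:340,290:480],None,fx=3.2,fy=3.2,interpolation=2))"
```

```text
clock: 18.8
eef_pos: [453.8, 333.4, 13.7]
tcp_rot: [3.137, 0.003, -0.091]
contact_force: [-0.9, -0.1, -0.4]
opening: 0.608
clock: 18.97
eef_pos: [456.4, 335.3, 18.1]
tcp_rot: [3.141, -0.002, -0.091]
contact_force: [-0.2, 1.3, -0.3]
opening: 0.61
dp [-3.2  1.6  9.6] ang [ 0.001 -0.002 -0.001] rows 0.2
```

View pics/s20.png

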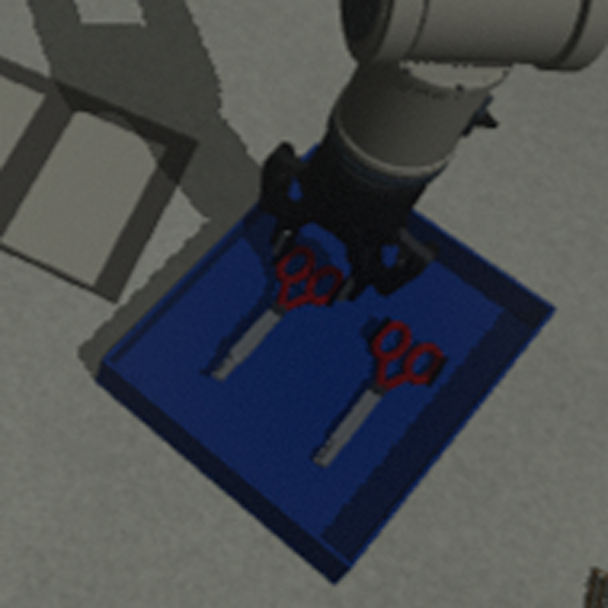

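Pair B is clear of the wall and of pair C. I'll lower it the rest of the way in small steps.

```bash
python3 -m creep '[{"dp":[0,0,3],"angular":[0,0,0],"fingers":50},{"dp":[0,0,6],"angular":[0,0,0],"fingers":50},{"dp":[0,0,8.5],"angular":[0,0,0],"fingers":50},{"dp":[0,0,8.5],"angular":[0,0,0],"fingers":50},{"dp":[0,0,8.5],"angular":[0,0,0],"fingers":50}]'; python3 -m creep '[{"dp":[0,0,0.7],"angular":[0,0,0],"fingers":50},{"dp":[0,0,0.7],"angular":[0,0,0],"fingers":50},{"dp":[0,0,0.7],"angular":[0,0,0],"fingers":50}]'
```

```text
clock: 19.43
eef_pos: [455.7, 335.0, 8.9]
tcp_rot: [3.14, -0.001, -0.09]
contact_force: [-0.1, 0.5, 0.1]
opening: 0.613
clock: 19.68
eef_pos: [455.8, 335.1, 8.2]
tcp_rot: [3.14, -0.001, -0.09]
contact_force: [-0.3, -0.3, -1.1]
opening: 0.607
```

```bash
python3 -m creep '[{"dp":[0,0,0.8],"angular":[0,0,0],"fingers":50},{"dp":[0,0,0.8],"angular":[0,0,0],"fingers":50},{"dp":[0,0,0.8],"angular":[0,0,0],"fingers":50}]'
```

```text
clock: 19.93
eef_pos: [455.8, 335.1, 7.9]
tcp_rot: [3.14, -0.001, -0.09]
contact_force: [-0.4, -0.6, 6.4]
opening: 0.612
```

Contact at z 7.9. Releasing and retreating.

```bash
python3 -m creep '[{"dp":[0,0,-0.4],"angular":[0,0,0],"fingers":50},{"dp":[0,0,-0.4],"angular":[0,0,0],"fingers":55},{"dp":[0,0,-0.4],"angular":[0,0,0],"fingers":60},{"dp":[0,0,-0.4],"angular":[0,0,0],"fingers":62},{"dp":[0,0,-0.4],"angular":[0,0,0],"fingers":62}]' 30;  python3 -m creep '[{"dp":[0,0,-5],"angular":[0,0,0],"fingers":62},{"dp":[0,0,-20],"angular":[0,0,0],"fingers":62},{"dp":[0,0,-50],"angular":[0,0,0],"fingers":62},{"dp":[0,0,-90],"angular":[0,0,0],"fingers":62},{"dp":[0,0,-120],"angular":[0,0,0],"fingers":62}]' ; python3 -m creep '[{"dp":[-20,30,0],"angular":[0,0,0],"fingers":62},{"dp":[-40,70,0],"angular":[0,0,0],"fingers":62},{"dp":[-60,110,0],"angular":[0,0,0],"fingers":62},{"dp":[-60,150,0],"angular":[0,0,0],"fingers":62},{"dp":[-60,190,0],"angular":[0,0,0],"fingers":62}]'; python3 -m creep '[{"dp":[0,40,0],"angular":[0,0,0],"fingers":62},{"dp":[0,80,0],"angular":[0,0,0],"fingers":62},{"dp":[0,110,0],"angular":[0,0,0],"fingers":62},{"dp":[0,120,0],"angular":[0,0,0],"fingers":62},{"dp":[0,120,0],"angular":[0,0,0],"fingers":62}]'; python3 -c "
from h import *
cv2.imwrite('pics/s21.png',cv2.resize(optics.grab_frame('scene')[60:340,80:480],None,fx=2,fy=2,interpolation=2))
cv2.imwrite('pics/t21.png',cv2.resize(optics.grab_frame('top')[110:310,80:440],None,fx=2.2,fy=2.2,interpolation=2))"
```

```text
clock: 20.35
eef_pos: [455.8, 335.1, 7.7]
tcp_rot: [3.14, -0.001, -0.09]
contact_force: [-1.4, 0.1, 0.5]
opening: 0.728
clock: 20.77
eef_pos: [455.8, 335.3, 130.2]
tcp_rot: [3.141, -0.002, -0.09]
contact_force: [0.6, 1.1, -0.2]
opening: 0.728
clock: 21.18
eef_pos: [377.2, 152.3, 128.2]
tcp_rot: [3.14, -0.001, -0.088]
contact_force: [1.5, -0.0, 0.8]
opening: 0.726
clock: 21.6
eef_pos: [367.7, 32.1, 128.4]
tcp_rot: [3.14, -0.001, -0.093]
contact_force: [-0.3, 0.4, 0.5]
opening: 0.726
```

View pics/s21.png

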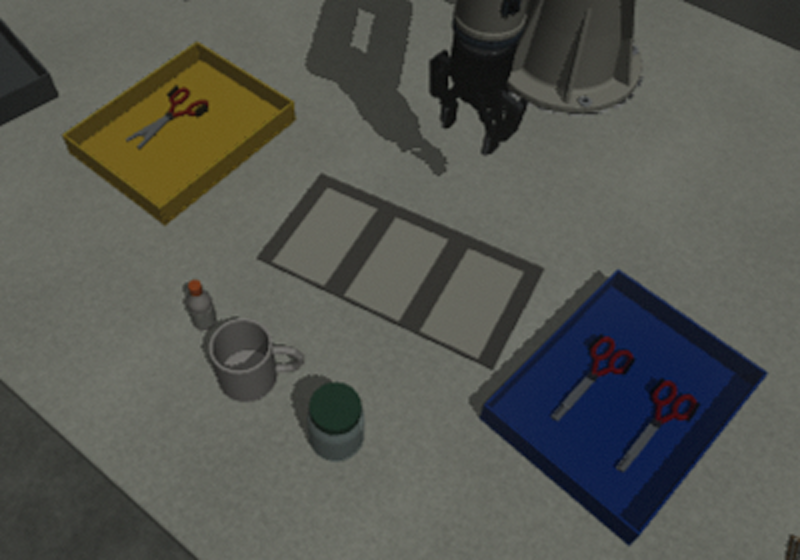

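View pics/t21.png

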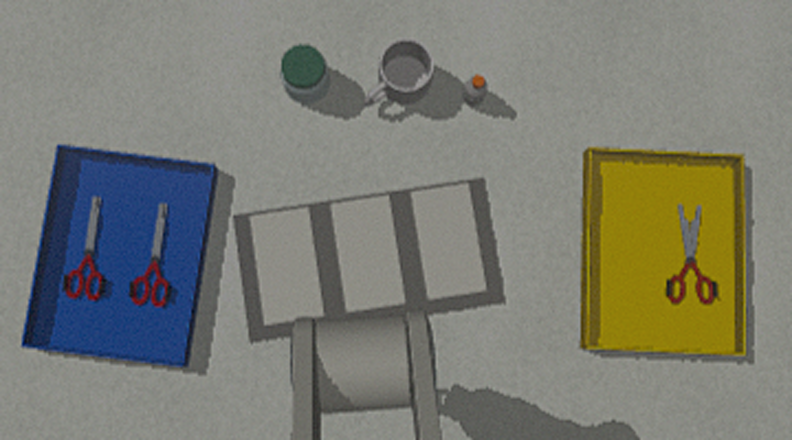

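Both views show two shut pairs flat inside blue and the open pair flat inside yellow. One last check that the bystanders haven't moved, and a measure of the grip widths, then I'll hand in.

Run:
```python
from h import *
a=cv2.imread('pics/scene0.png'); b=optics.grab_frame('scene')
d=cv2.absdiff(a,b).max(2)[185:300,165:275]; print('bystander diff px>40:',int((d>40).sum()))
im=optics.grab_frame('top'); k,l,s,c=cv2.connectedComponentsWithStats(cv2.dilate(red(im),np.ones((3,3))))
for i in range(1,k):
    if s[i,4]>40 and c[i][1]>200:
        x,y,w,h=s[i,:4]; m=y+h*.6; print(np.round(plane('top',*c[i],10)), 'red width', np.round(np.linalg.norm(plane('top',x+1,m,10)-plane('top',x+w-2,m,10))))
s=r.sense(); print(s['clock'],s['contact_force'],abs(s['qvel']).max())
r.sign_off()
```

```text
bystander diff px>40: 50
[472. 426.  10.] red width 45.0
[464. 334.  10.] red width 46.0
[ 480. -422.   10.] red width 59.0
21.8 [ 0.0268307   0.12420321 -0.16250483] 0.01112150540556789
the job is handed in; nothing more can be done
```

Run:
```python
from h import *
a=cv2.imread('pics/scene0.png'); b=cv2.imread('pics/s21.png'); b=cv2.resize(b,(400,280),interpolation=cv2.INTER_AREA)
A=a[60:340,80:480]; d=cv2.absdiff(cv2.GaussianBlur(A,(3,3),0),cv2.GaussianBlur(b,(3,3),0)).max(2)[125:240,85:195]
ys,xs=np.where(d>20); print(len(ys), np.c_[xs+165,ys+185][:12].tolist(), (xs.min()+165,xs.max()+165,ys.min()+185,ys.max()+185) if len(xs) else '')
```

```text
204 [[231, 185], [232, 185], [233, 185], [234, 185], [235, 185], [236, 185], [237, 185], [238, 185], [239, 185], [240, 185], [241, 185], [230, 186]] (np.int64(225), np.int64(274), np.int64(185), np.int64(212))
```

I sorted all three pairs and handed the job in at 21.8 s of the 64 s allowed.

- **Blue tray:** the two good pairs, the middle one and the one that lay nearest the yellow tray. Both squeezed to about 53 mm at 30 N and lie side by side, squeezed shut.
- **Yellow tray:** the stuck pair, which lay nearest the blue tray. It gave only from about 66.5 to 64.5 mm between 30 and 60 N. I took that as pad compliance, because its blades stayed open. It lies half open.

**Final checks:**
- **Position:** both camera views show every pair flat on its tray floor, clear of the rims.
- **Width:** the red handles measure 45 and 46 mm across on the shut pairs and 59 mm on the stuck one.
- **Release:** I felt floor contact before releasing the last two pairs. The first pair was let go at about 1 mm or less, with no contact felt.
- **Mug, jar and glue bottle:** my first image comparison flagged 50 changed pixels. A second comparison, run after handing in, put all the changes at columns 225–274, rows 185–212, where the scissors' blades used to lie on the mat. The mug, jar and glue bottle themselves show no change.

**Disagreement:** the two-view heights for the mat and scissors came out about 4 to 7 mm lower than the given values. I used contact forces to set the final heights.

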